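# Lock the stop of the sushi-roll cutting board with its wing screw

### The job

Take the flat-winged thumbscrew out of the wooden stand, line up the slot of the cutting board's sliding stop with the hidden slot of the nut plate underneath it, and put the screw down through both until its collar lies flush on the stop. Then give it a quarter turn so that its cross bar locks under the nut plate, and let go. Feel for the hidden slot gently, never forcing the screw or the board, and leave the round-headed pin and everything else on the counter where it is.

Things in the scene. Friction and masses are not known exactly. Their poses are not given: they have to be found in the camera images.
- screw: loose steel thumbscrew, 50 g, standing upright in a slot of the stand. Origin: centre of the underside of its round collar (24 mm wide, z 0 to 4 mm). On the collar a flat upright wing, 28 mm long (own x), 10 mm thick (own y), z 4 to 34: grip it across the 10 mm. Below the collar a round neck, 5 mm in diameter. The same after half a turn
- cross_bar (a point): middle of the square cross bar at the lower end of the screw's neck: 14 mm long along the screw's own x (as the wing), 5 mm thick and 5 mm high, lower edges rounded by 1 mm, its centre 19 mm and its flat underside 21.5 mm below the collar's underside
- stand: fixed dark-wood block 60 x 130 x 34 mm, origin at the centre of its underside; two slots 8 x 18 mm, 26 mm deep, long way along own y, at own y +32 and -32 mm, one holding the screw, the other the round-headed pin
- pin: bystander: steel pin with a round 26 mm knob and a straight shank, standing in the other slot of the stand; origin at the underside of its collar, as on the screw
- board: fixed light-wood cutting board 150 x 280 x 26 mm (own x, y, z), origin at the centre of its underside. Two low aluminium rails along own y guide the stop. In a pocket under the stop a clamped, unyielding steel nut plate 6 mm thick, top flush with the board (z 26), has a through slot 17 mm (own x) x 7 mm (own y), 14 mm of free space below; not seen at the start
- mark (a point): point on the board at own x +35, y -20, z 26 mm, under the stop, level with the black tick on the board. The nut plate's slot is centred on the line own x = +35, but anywhere from 14 mm before to 14 mm beyond this point along own y (grey ticks): its place is not measured and must be felt for
- stop_slot (a point): centre of the upper mouth of the stop's through slot, 17 mm (board x) x 7 mm (board y), in its foot: an aluminium plate 50 x 165 x 8 mm, its top at board z 34. A 42 mm high upright plate stands 91 mm from here towards board +y. The cross bar passes both slots only with the wing along board x; collar flush, it is 2 mm clear below the nut plate and turns freely, either way
- stop (a joint): position of the sliding stop along the board's +y in m, 0 to 0.066; slides stiffly with about 2 N of friction, can be pushed along by the screw standing in its slot. At 0.038 its slot is over the mark; it starts between 0 and 0.016
- bowl_a: bystander: dark red bowl, 110 mm wide, 60 mm high
- bowl_b: bystander: dark red bowl, 110 mm wide, 60 mm high
- jug: bystander: white plastic jug, 90 mm wide, 130 mm high
- soy: bystander: amber bottle, 56 mm wide, 150 mm high
- dish: bystander: small white dish, 68 mm wide, 22 mm high, between board and stand
- paddle: bystander: white spatula lying between board and stand, nearer the robot than the dish
- tub: bystander: white jar, 80 mm wide, 70 mm high
Things that resemble listed ones, but are neither listed nor needed, are in the scene too. What is shaped like the screw but green or purple is not meant.

How it is judged (in metres and radians):
On the way, in this order (a step that is already met when the one before it is completed fails the run):
1. the thumbscrew is lifted clear of the stand (z of screw in the frame of stand above 0.058 m), for 0.1 s.
2. the thumbscrew is through both slots, its collar down on the stop (within 2.5 mm) (z of screw in the frame of stop_slot below 0.0025 m and horizontal distance between screw and stop_slot below 0.004 m), for 0.1 s.
At the end, for the whole second after the job is handed in: the thumbscrew stands upright (within 0.12 rad) through the stop's slot and the nut plate's slot, its collar flush on the stop (within 2.5 mm) and centred on the stop's slot within 4 mm, turned by a quarter turn (its wing more than 1.05 rad away from the board's x), at rest and released (all of step 2 and z of screw in the frame of stop_slot above -0.002 m and angle between screw's own z axis and vertical below 0.12 rad and angle between the x axis of screw and the x axis of board, either way round above 1.05 rad and linear speed of screw below 0.02 m/s); the robot touches nothing.
It fails at once if the screw is forced against the board, stop or nut plate (over 40 N) (contact force between screw and board above 40 N).
It fails at once if the fingers are forced against the board or stop (over 40 N) (contact force between the fingers and board above 40 N).
It fails at once if the round-headed pin is taken out or disturbed (over 10 mm) (distance of pin from where it was at the start of the episode above 0.01 m).
It fails at once if a bystander is moved over 20 mm (distance of any of bowl_a, bowl_b, jug, soy, dish, paddle, tub from where it was at the start of the episode above 0.02 m).
It also fails if it takes over 72 s, if anything falls off the work surface, if the arm or the gripper's body presses on something with over 40 N, if the wrist force passes 120 N, or if a joint passes its speed limit or range.

### The arm

A 6-joint arm with a two-finger parallel gripper is mounted at the origin on the work surface. World frame = base frame: x ahead of the robot, y to its left, z up, the work surface at z = 0. Lengths are in m, angles in degrees, forces in N, time in s.
With the tool pointing down it reaches from about 0.4 to 0.825 m from the base axis. Payload 7 kg.
Tool frame: the origin (TCP) lies at the very end of the fingers, on their centre line; the grasp point (between the pads) lies 19 mm behind it; z points along the fingers, y is the line along which they close (so a half turn about z gives the same grasp; the last joint's range is limited). The gripper opens to 88 mm and grips with 3 to 60 N. Pads are 19 mm wide; open, the fingers measure 130 mm over their backs; the gripper's body (78 mm by 193 mm) begins 47 mm behind the grasp point.
Start: joints at [84.517, 20.546, 0.682, 0, -70.136, -16.507], TCP at [0.253, 0.626, 0.227] pointing down, gripper open.
Joint ranges: [-176.03, 176.03], [-82.01, 121.73], [-58.28, 71.71], [-173.87, 95.51], [-174.79, -0.11], [-173.66, 173.66]. Speed limits (degrees/s): [136.94, 136.94, 172.46, 180, 180, 180].

### API

Orientations are given as [roll, pitch, yaw] about the fixed x, y, z axes, in that order (R = Rz(yaw) Ry(pitch) Rx(roll)).
In Python, from plant import get_state, capture, close_job, regions_of gives the robot as it stands.
- The arm moves only by the tool jog_arm, never from a script. Its argument "moves" is a list of rows, each a list of 3 entries, a list of its own where there are three numbers: the shift along the tool's x, y, z in cm, then the turn about the tool's z in degrees, then the finger opening in cm, from 0 to 8.76. A call has 1 to 12 rows; each row shifts and turns the commanded pose from where the row before left it, along the tool's axes as they then stand; what a row does not reach is not made up. A row lasts 1/8 s, in which the tool goes at most 62.5 mm and 10.7 degrees, less where a joint would pass 70% of its speed; a pose out of reach is approached as far as the arm can. A call is refused whole if a number of a shift passes 6.25 or a number of a turn 10.7, either way. A call with a gripper value outside its range is refused whole. The fingers move at their own pace and stop on an object; "newtons" is the grip in N (left out, the last holds). Time passes only in rows, so rows that do not move let the fingers close. It gives the time, the measured TCP pose, the force, the opening and the grip force at its end, in the units of the state.
- get_state(): the state, without advancing time (a new reading comes with each control period).
- capture(name): name is "scene" or "side" or "wrist"; returns a dict with "pixels" (400x640x3 uint8, blue, green, red), "mtx" (3x3 intrinsics, pixels), "k1" (the pictures are not rectified: a ray, as slopes to the right and down, at radius r is drawn at 1 + k1 r^2 times it, then the intrinsics apply), "world_from_camera" (4x4, takes a point from camera to world coordinates); the wrist camera has in their place "hand_eye" (4x4, takes a point from camera to tool coordinates, whose origin is the TCP and whose axes are the flange's). Camera axes: x right, y down, z forward; pixel columns grow to the right and rows downward; lengths in m; the calibration is good to about 2 mm. A picture is of the moment at which its call begins: read the wrist's pose just before it. There is no depth.
- close_job(): hands the job in; it is judged then, once.
Trained networks look in a picture, given as the dict that the camera call returned (one of the last four; its "shot" number tells which), for a name from the list of things; names that differ only in an ending like _2 or _b are one class to them, and where a whole thing is asked for, a point or a joint stands for the part that bears it (a point fixed in the world has none). Each returns a list of dicts, best first, with "confidence" (0 to 1); they miss things now and then, are a little off and sometimes report something else, mostly with a low value. They report only what shows in the picture. A call takes as long as a camera call. They do not tell look-alikes from the thing itself.
- regions_of(picture, thing): "pixels" (400x640 bool, what is visible of it) and "pixel" ([column, row] in pixels, amid what is visible of it).
The state is a dict: "time_s": time; "joints": joint angles; "qd": joint speeds; "joint_torque": joint torques, N m; "tcp_pos": TCP position; "eef_rot": TCP orientation; "contact_force": force on the tool from outside, world axes, zero at the start; "moment": the same for the moment, N m; "gripper_width": finger opening in m; "gripper_force": force on a finger pad.
Only numpy, scipy, OpenCV 4.12 (cv2) and the standard library are available. Lean on these libraries where they do the work, as an engineer would, in place of code of your own. Each camera call takes 0.05 s, during which the arm holds its last target. There are 200 camera calls.

## Working session

There is one attempt and no reset: what is moved stays moved. The work goes in short steps, Python scripts to look and compute and a tool call to move; the robot and the scene stay as the last step left them, time stands still between calls to the robot, and variables do not carry over. Pictures are saved under pics/ and viewed, at most 10 in all, crops included, and the job is handed in when it is done.

Besides the shell and the picture viewer there is one more tool, called after "Request:" as a command line: name --argument value ..., lists and objects as JSON in quotes. jog_arm: Moves the arm, as the interface text tells. Its arguments: {"type":"object","properties":{"moves":{"type":"array"},"newtons":{"type":"number"}},"required":["moves"]}

```bash
mkdir -p pics; ls; cat > h.py <<'E'
import numpy as np,cv2
from plant import *
from scipy.spatial.transform import Rotation as R
def T_tool(s):
    T=np.eye(4);T[:3,:3]=R.from_euler('xyz',s['eef_rot'],degrees=True).as_matrix();T[:3,3]=s['tcp_pos'];return T
def cam(name):
    s=get_state();c=capture(name)
    c['W']=c['world_from_camera'] if name!='wrist' else T_tool(s)@np.array(c['hand_eye'])
    c['W']=np.array(c['W']);return c
def dist(c): return np.array([c['k1'],0,0,0,0],float)
def ray(c,px):
    p=cv2.undistortPoints(np.array(px,float).reshape(-1,1,2),np.array(c['mtx']),dist(c)).reshape(-1,2)
    d=np.c_[p,np.ones(len(p))]@c['W'][:3,:3].T
    return c['W'][:3,3],d
def at_z(c,px,z):
    o,d=ray(c,px);return o+d*((z-o[2])/d[:,2])[:,None]
def proj(c,P):
    Wi=np.linalg.inv(c['W']);P=np.array(P,float).reshape(-1,3)
    return cv2.projectPoints(P,cv2.Rodrigues(Wi[:3,:3])[0],Wi[:3,3],np.array(c['mtx']),dist(c))[0].reshape(-1,2)
E
python3 - <<'E'
from h import *
print(get_state())
for n in ['scene','side']:
    c=cam(n);cv2.imwrite(f'pics/{n}0.png',c['pixels']);print(n,c['W'].round(3).tolist(),c['mtx'],c['k1'])
    for t in ['screw','stand','pin','board','stop','dish']:
        print(t,[(r['confidence'],np.round(r['pixel']).tolist(),int(r['pixels'].sum())) for r in regions_of(c,t)[:4]])
E
```

```text
pics
{'time_s': 0.0, 'joints': array([ 8.45147928e+01,  2.05904567e+01,  6.33846355e-01, -1.84629741e-02,
       -7.01363044e+01, -1.65063958e+01]), 'qd': array([ 0.09061888, -0.02109741,  0.01232109,  0.09828616, -0.00866302,
       -0.10972212]), 'joint_torque': array([ 2.09843631e-03, -5.82705474e+01,  2.93064952e+01,  6.99726373e+00,
        7.04070000e-03, -1.56944425e-04]), 'tcp_pos': array([0.25262506, 0.62541717, 0.2256395 ]), 'eef_rot': array([ 1.79905983e+02, -9.76032326e-03, -2.19978825e+01]), 'contact_force': array([-0.24974393,  0.24602458,  0.25014377]), 'moment': array([-0.01828242,  0.01751534, -0.0224698 ]), 'gripper_force': 0.0, 'gripper_width': 0.08769110592984967}
scene [[-0.894, 0.336, -0.296, 0.936], [0.448, 0.671, -0.59, 0.67], [-0.0, -0.66, -0.751, 0.85], [0.0, 0.0, 0.0, 1.0]] [[412.48607521   0.         310.57789418]
 [  0.         412.48607521 197.62516875]
 [  0.           0.           1.        ]] 0.015363218921820503
screw [(0.66, [446.0, 271.0], 175), (0.59, [416.0, 292.0], 175), (0.57, [402.0, 248.0], 148), (0.52, [424.0, 233.0], 163)]
stand [(0.71, [388.0, 255.0], 1284)]
pin [(0.42, [379.0, 237.0], 113)]
board [(0.7, [306.0, 142.0], 3383)]
stop [(0.85, [295.0, 134.0], 859), (0.63, [400.0, 251.0], 139), (0.26, [220.0, 143.0], 923)]
dish [(0.67, [306.0, 193.0], 379)]
side [[-0.745, -0.373, 0.553, 0.136], [-0.667, 0.393, -0.633, 0.58], [0.019, -0.84, -0.542, 0.526], [0.0, 0.0, 0.0, 1.0]] [[362.10289285   0.         315.96397699]
 [  0.         362.10289285 195.38554213]
 [  0.           0.           1.        ]] -0.006573178622874016
screw [(0.64, [268.0, 279.0], 243), (0.62, [256.0, 336.0], 284), (0.59, [214.0, 308.0], 420), (0.57, [316.0, 301.0], 243)]
stand [(0.89, [277.0, 282.0], 1880), (0.38, [270.0, 280.0], 202)]
pin [(0.59, [278.0, 255.0], 210)]
board []
stop [(0.71, [399.0, 177.0], 1046), (0.33, [276.0, 285.0], 1761)]
dish [(0.85, [327.0, 206.0], 373)]
```

```bash
python3 -c "
import cv2,numpy as np
print(1)"
```

```text
1
```

View pics/scene0.png

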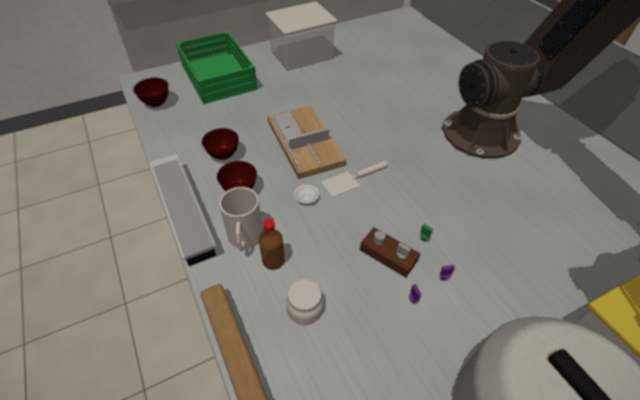

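View pics/side0.png

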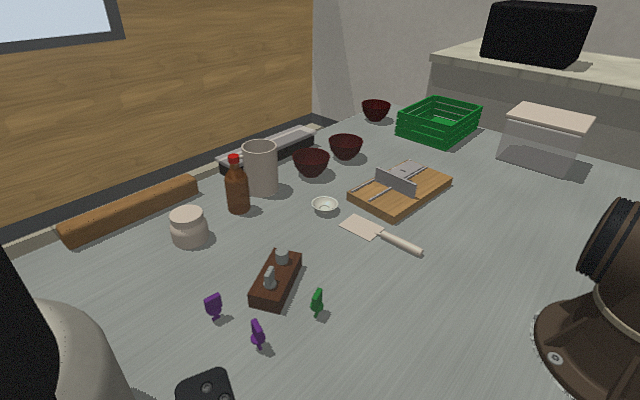

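The scene picture shows the stand at (388,252), with the screw at its right end (402,250) and the pin at its left end (379,237). The look-alikes are green (426,232) and purple (447,271) and (414,293). The steel winged one in the stand is the screw. The board is at (306,142), and the stop's upright plate (310,138) is on the side facing the stand.

```bash
python3 - <<'E'
from h import *
a=cv2.imread('pics/scene0.png');b=cv2.imread('pics/side0.png')
f=lambda im,x,y,w,h:cv2.resize(im[y:y+h,x:x+w],(400,300),interpolation=cv2.INTER_CUBIC)
cv2.imwrite('pics/crops.png',np.vstack([np.hstack([f(a,350,215,80,60),f(a,255,95,100,75+10)[:300]]),np.hstack([f(b,240,240,80,75),f(b,340,150,120,75)])]))
c=cam('scene');d=cam('side')
print('board',at_z(c,[(268,122),(308,107),(345,160),(300,175)],.026).round(3).tolist())
for n,z,pc,pd in [('screw',.068,(404,244),(270,268)),('pin',.06,(380,234),(282,250)),('dish',.01,(306,195),(325,207))]:
    print(n,at_z(c,[pc],z).round(3),at_z(d,[pd],z).round(3))
E
```

```text
board [[0.589, -0.323, 0.026], [0.441, -0.336, 0.026], [0.457, -0.062, 0.026], [0.6, -0.066, 0.026]]
screw [[0.5   0.278 0.068]] [[0.504 0.277 0.068]]
pin [[0.529 0.225 0.06 ]] [[0.53  0.224 0.06 ]]
dish [[ 0.612 -0.004  0.01 ]] [[0.611 0.    0.01 ]]
```

View pics/crops.png

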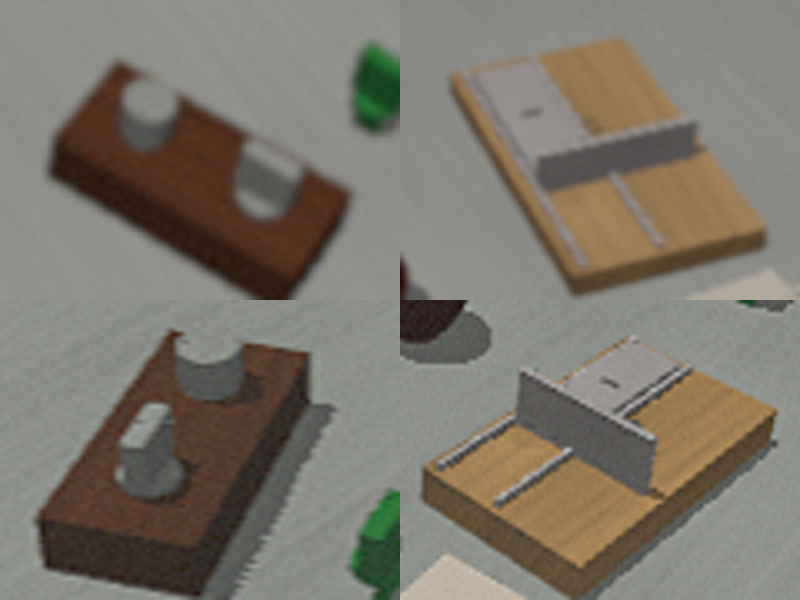

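Request:
jog_arm --moves '[[[3.6,2.3,0.3],0,8.7],[[3.6,2.3,0.3],0,8.7],[[3.6,2.3,0.3],0,8.7],[[3.6,2.3,0.3],0,8.7],[[3.6,2.3,0.3],0,8.7],[[3.6,2.3,0.3],0,8.7],[[3.6,2.3,0.3],0,8.7],[[3.6,2.3,0.3],0,8.7],[[3.6,2.3,0.3],0,8.7],[[3.6,2.3,0.3],0,8.7],[[0,0,0],-10,8.7],[[0,0,0],-10,8.7]]'

```text
time_s: 2.3
tcp_pos: [0.5009, 0.2771, 0.1966]
eef_rot: [-180.0, -0.0, -1.7]
contact_force: [-0.3, -0.8, 1.1]
gripper_width: 0.0871
gripper_force: 0.0
```

Request:
jog_arm --moves '[[[0,0,0],-10,8.7],[[0,0,0],-10,8.7],[[0,0,0],0,5],[[0,0,0],0,5]]'

```text
time_s: 2.8
tcp_pos: [0.5004, 0.2778, 0.1966]
eef_rot: [-180.0, -0.0, 17.8]
contact_force: [-0.5, -0.2, -0.2]
gripper_width: 0.0725
gripper_force: 0.0
```

```bash
python3 - <<'E'
from h import *
s=get_state();c=cam('wrist');cv2.imwrite('pics/w1.png',c['pixels']);print(s['tcp_pos'],s['eef_rot'],s['joints'],s['time_s'],c['W'].round(3).tolist())
for t in ['screw','stand','pin']:
    for r in regions_of(c,t)[:2]:
        print(t,r['confidence'],r['pixel'],at_z(c,[r['pixel']],{'stand':.034}.get(t,.06)).round(4))
        m=r['pixels'].astype(np.uint8);q=cv2.minAreaRect(np.argwhere(m)[:,::-1].astype(np.float32));print(np.round(cv2.boxPoints(q)).tolist())
E
```

```text
[0.50044239 0.27780553 0.1966069 ] [-1.79997051e+02 -4.41944997e-03  1.77913725e+01] [ 4.86134866e+01  1.21928115e+01 -1.50447058e+01 -3.01974269e-04
 -6.27571762e+01  5.91780242e+01] 2.8 [[0.306, -0.908, -0.286, 0.578], [-0.952, -0.292, -0.091, 0.303], [-0.001, 0.3, -0.954, 0.354], [0.0, 0.0, 0.0, 1.0]]
screw 0.87 [319.8, 186.8] [[0.5036 0.2819 0.06  ]]
[[302.0, 175.0], [331.0, 171.0], [333.0, 194.0], [305.0, 197.0]]
screw 0.75 [315.8, 262.6] [[0.4232 0.2607 0.06  ]]
[[306.0, 248.0], [330.0, 248.0], [330.0, 274.0], [306.0, 274.0]]
stand 0.66 [346.7, 172.0] [[0.5211 0.258  0.034 ]]
[[282.0, 154.0], [406.0, 136.0], [415.0, 196.0], [291.0, 214.0]]
pin 0.58 [376.1, 178.0] [[0.5288 0.2325 0.06  ]]
[[363.0, 177.0], [380.0, 159.0], [400.0, 179.0], [383.0, 197.0]]
pin 0.31 [627.5, 233.3] [[ 0.5531 -0.0323  0.06  ]]
[[595.0, 188.0], [639.0, 188.0], [639.0, 263.0], [595.0, 263.0]]
```

View pics/w1.png

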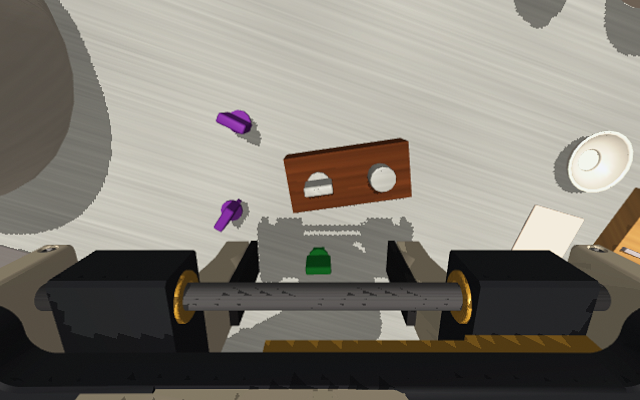

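The wrist picture shows the steel wing in the left slot at (319,187) and the pin at (383,178). The look-alikes are apart: purple at (235,121) and (229,212), green at (318,262).

```bash
python3 - <<'E'
from h import *
c=cam('wrist');im=c['pixels']
S=at_z(c,[(285,157),(408,140),(412,196),(293,213)],.034);print(S.round(4).tolist(),[np.linalg.norm(S[i]-S[i-1]).round(3) for i in range(4)])
d=S[0]-S[1]+S[3]-S[2];print('ang',np.degrees(np.arctan2(d[1],d[0])),S.mean(0))
y=d/np.linalg.norm(d);print('screw from stand',S.mean(0)+.032*y)
cv2.imwrite('pics/w1z.png',cv2.resize(im[130:220,275:425],(800,480),interpolation=cv2.INTER_CUBIC))
r=regions_of(c,'screw')[0]['pixels']
g=cv2.cvtColor(im,cv2.COLOR_BGR2GRAY);
m=(r&(g>190)).astype(np.uint8);p=np.argwhere(m)[:,::-1].astype(np.float32);q=cv2.minAreaRect(p);B=cv2.boxPoints(q);W=at_z(c,B,.068);print(B.round(1).tolist(),W.round(4).tolist(),W.mean(0))
E
```

```text
[[0.5163, 0.3241, 0.034], [0.5717, 0.2096, 0.034], [0.518, 0.1825, 0.034], [0.4598, 0.2989, 0.034]] [np.float64(0.062), np.float64(0.127), np.float64(0.06), np.float64(0.13)]
ang 116.18520172057534 [0.51642767 0.25378799 0.034     ]
screw from stand [0.5023069  0.28250391 0.034     ]
[[230.0, 111.0], [231.5, 105.69999694824219], [252.5, 111.69999694824219], [251.0, 117.0]] [[0.5471, 0.3795, 0.068], [0.5519, 0.3792, 0.068], [0.5527, 0.3603, 0.068], [0.5479, 0.3605, 0.068]] [0.54987524 0.36987717 0.068     ]
```

View pics/w1z.png

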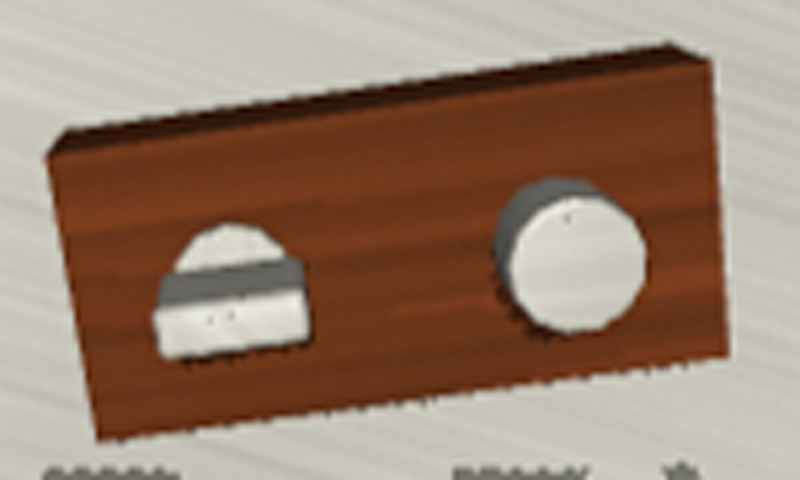

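The crop shows the flat wing top spanning (155,312)–(310,340), aligned with the stand's long side. The round knob is the pin.

```bash
python3 - <<'E'
from h import *
c=cam('wrist')
B=np.array([(155,312),(305,290),(310,340),(162,358)])/5.333+[275,130]
W=at_z(c,B,.068);print(W.round(4).tolist(),W.mean(0).round(4));d=W[0]-W[1]+W[3]-W[2];a=np.degrees(np.arctan2(d[1],d[0]));print(a,np.linalg.norm(d)/2)
P=np.array([.5017,.2815])
s=get_state();print(s['tcp_pos'],s['eef_rot'],(W.mean(0)-s['tcp_pos']))
E
```

```text
[[0.4994, 0.2963, 0.068], [0.5116, 0.272, 0.068], [0.503, 0.2682, 0.068], [0.4915, 0.2926, 0.068]] [0.5014 0.2823 0.068 ]
115.92402016312435 0.027049606592545215
[0.50044303 0.2778052  0.19656599] [-1.79999944e+02 -3.42379916e-04  1.79758470e+01] [ 0.00093796  0.00448317 -0.12856599]
```

Request:
jog_arm --moves '[[[0,0,0],10,4],[[0,0,0],10,4],[[0,0,0],10,4],[[0,0,0],10,4],[[0,0,0],10,4],[[0,0,0],10,4],[[0,0,0],10,4],[[0,0,0],10,4],[[0,0,0],0,4]]'

```text
time_s: 4.28
tcp_pos: [0.5005, 0.2778, 0.1965]
eef_rot: [180.0, -0.0, -61.9]
contact_force: [-0.5, 0.3, -0.3]
gripper_width: 0.0399
gripper_force: 0.0
```

Request:
jog_arm --moves '[[[-0.34,-0.32,4],2,4],[[0,0,4],0,4],[[0,0,3],0,4],[[0,0,2],0,4],[[0,0,1.5],0,4],[[0,0,0.9],0,4],[[0,0,0],0,4]]' --newtons 20

```text
time_s: 5.15
tcp_pos: [0.5016, 0.2822, 0.0423]
eef_rot: [180.0, -0.0, -63.9]
contact_force: [-0.2, -0.4, -0.3]
gripper_width: 0.0399
gripper_force: 0.0
```

```bash
python3 - <<'E'
from h import *
s=get_state();c=cam('side');T=T_tool(s);print(s['tcp_pos'],s['contact_force'])
p=proj(c,[T[:3,3]]+[ (T@[0,y,0,1])[:3] for y in(-.02,.02)]);print(p)
im=cv2.resize(c['pixels'][220:310,210:330],(800,600),interpolation=cv2.INTER_CUBIC)
for q in p: cv2.circle(im,tuple(((q-[210,220])*6.667).astype(int)),4,(0,0,255),1)
cv2.imwrite('pics/s2.png',im)
E
```

```text
[0.50162997 0.28220792 0.04229778] [-0.16501776 -0.35574058 -0.32205653]
[[269.63851171 280.51223548]
 [259.34929964 278.1545819 ]
 [280.06759511 282.90084561]]
```

View pics/s2.png

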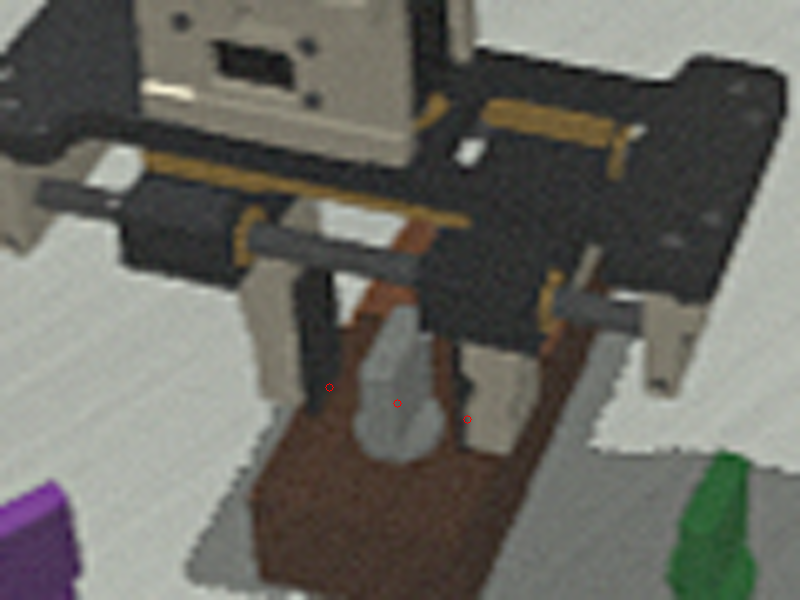

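The fingers straddle the wing evenly: wing centre at about (397,385), pads at about (320,390) and (465,420). I'll close now.

Request:
jog_arm --moves '[[[0,0,0],0,2],[[0,0,0],0,1.2],[[0,0,0],0,0.6],[[0,0,0],0,0.6],[[0,0,0],0,0.6],[[0,0,0],0,0.6],[[0,0,0],0,0.6]]' --newtons 30

```text
time_s: 6.08
tcp_pos: [0.5018, 0.2824, 0.0428]
eef_rot: [-180.0, 0.0, -64.0]
contact_force: [-1.7, 0.2, 4.7]
gripper_width: 0.0099
gripper_force: 30.0
```

```bash
python3 -c "
from h import *
s=get_state();print({k:np.round(s[k],4) for k in ['tcp_pos','eef_rot','contact_force','gripper_width','gripper_force']})"
```

```text
{'tcp_pos': array([0.5018, 0.2824, 0.0428]), 'eef_rot': array([-1.799851e+02,  1.700000e-03, -6.398740e+01]), 'contact_force': array([-1.6652,  0.2004,  4.7229]), 'gripper_width': np.float64(0.0099), 'gripper_force': np.float64(30.0008)}
```

Request:
jog_arm --moves '[[[0,0,-1],0,0.6],[[0,0,-3],0,0.6],[[0,0,-5],0,0.6],[[0,0,-5],0,0.6],[[0,0,-1],0,0.6],[[0,0,0],0,0.6]]'

```text
time_s: 6.82
tcp_pos: [0.5016, 0.2824, 0.1932]
eef_rot: [-179.9, 0.1, -64.0]
contact_force: [-0.1, -0.7, -1.3]
gripper_width: 0.0098
gripper_force: 30.0
```

Request:
jog_arm --moves '[[[2.3,1.25,0],0,0.6],[[4.6,2.5,0],0,0.6],[[4.6,2.5,0],0,0.6],[[4.6,2.5,0],0,0.6],[[4.6,2.5,0],0,0.6],[[4.6,2.5,0],0,0.6],[[4.6,2.5,0],0,0.6],[[4.6,2.5,0],0,0.6],[[4.6,2.5,0],0,0.6],[[4.6,2.5,0],0,0.6],[[2.3,1.25,0],0,0.6]]'

```text
time_s: 8.2
tcp_pos: [0.4765, -0.2433, 0.1907]
eef_rot: [179.8, 0.1, -64.1]
contact_force: [-0.1, 0.7, -0.4]
gripper_width: 0.01
gripper_force: 30.0
```

Request:
jog_arm --moves '[[[0,0,0],-10,0.6],[[0,0,0],-10,0.6],[[0,0,0],-10,0.6],[[0,0,0],-10,0.6],[[0,0,0],-10,0.6],[[0,0,0],-10,0.6],[[0,0,0],-1,0.6],[[0,0,0],0,0.6],[[0,0,0],0,0.6]]'

```text
time_s: 9.32
tcp_pos: [0.4784, -0.2408, 0.1922]
eef_rot: [-180.0, 0.0, -3.1]
contact_force: [-0.4, -0.2, -0.6]
gripper_width: 0.0093
gripper_force: 30.0
```

```bash
python3 - <<'E'
from h import *
s=get_state();c=cam('wrist');cv2.imwrite('pics/w3.png',c['pixels']);np.save('w3.npy',c['W']);print(s['tcp_pos'],s['eef_rot'],s['gripper_width'],s['time_s'],s['contact_force'],s['joints'],c['W'].round(3).tolist())
E
```

```text
[ 0.47836494 -0.24083868  0.19224183] [-1.79996536e+02  3.55665802e-02 -3.12733029e+00] 0.009319876032364768 9.325 [-0.41033392 -0.16996364 -0.58570504] [-5.73998341e+00  8.96241553e+00 -1.97565217e+01 -2.09599205e-03
 -6.13167503e+01  9.26136586e+01] [[-0.054, -0.952, -0.3, 0.56], [-0.999, 0.051, 0.017, -0.245], [-0.001, 0.301, -0.954, 0.35], [0.0, 0.0, 0.0, 1.0]]
```

View pics/w3.png

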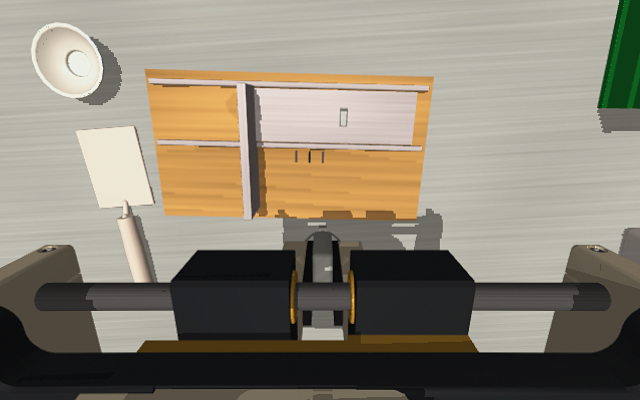

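The wrist picture shows the board with top corners at about (145,70), (433,77), (419,219) and (165,214). The stop's slot is at (343,117), the black tick at (309,156) and the grey ticks at (296,156) and (322,156). The held screw is at (322,262).

```bash
python3 - <<'E'
from h import *
c=cam('wrist');g=cv2.cvtColor(c['pixels'],cv2.COLOR_BGR2GRAY)
print(g[104:131,336:352])
B=at_z(c,[(145,70),(433,77),(419,219),(165,214)],.026)
print(B.round(4).tolist(),[np.linalg.norm(B[i]-B[i-1]).round(3) for i in range(4)],B.mean(0))
t=at_z(c,[(309.5,156),(296,156),(322.5,156)],.026);print('ticks',t.round(4).tolist())
r=at_z(c,[(148,80),(428,89),(158,142.5),(422,149)],.03);print([np.degrees(np.arctan2(*(r[i]-r[i+1])[1::-1])) for i in (0,2)])
m=(c['pixels'][:,:,0]<c['pixels'][:,:,2]*0.75)&(np.indices(g.shape)[0]<225)
T=T_tool(get_state())
print('wing top exp',proj(c,[(T@[x,y,-.0252,1])[:3] for x,y in[(.014,.005),(.014,-.005),(-.014,-.005),(-.014,.005)]]).round(1).tolist())
E
```

```text
[[217 217 217 217 217 216 216 216 217 215 216 215 215 215 215 215]
 [217 217 216 217 216 216 216 216 215 215 216 214 215 214 214 214]
 [216 216 215 216 217 218 218 216 216 216 216 216 215 215 214 214]
 [216 216 217 214 200 202 205 212 211 211 213 211 210 214 214 214]
 [218 218 219 212 166 152 154 163 163 163 161 167 209 216 215 215]
 [217 217 218 210 148 114 114 114 113 112 107 126 213 216 215 215]
 [215 216 217 205 132 116 117 117 117 117 113 132 209 214 212 212]
 [217 218 220 206 137 185 184 184 183 185 168 126 211 215 212 212]
 [218 219 220 206 149 221 218 217 217 219 198 121 212 217 216 214]
 [218 218 219 206 148 215 211 210 209 212 195 134 218 218 216 215]
 [219 220 222 209 150 212 208 208 208 209 194 145 224 219 218 218]
 [220 220 221 207 146 213 210 208 208 209 195 144 222 219 218 217]
 [216 216 217 198 145 217 213 212 212 209 179 142 219 215 214 215]
 [214 215 214 191 146 217 213 212 213 207 163 150 216 212 211 211]
 [216 217 216 193 146 216 212 211 212 206 167 168 217 213 212 212]
 [218 219 218 196 145 214 210 210 210 204 167 172 220 216 214 215]
 [218 218 218 195 142 212 20
[... 452 characters left out ...]
12 208 206 207 206 206 206 203 204 209 212 210 211 211]
 [207 207 207 207 208 207 206 207 207 207 208 206 206 205 206 205]
 [207 207 207 207 206 206 207 206 206 206 206 206 206 204 205 205]
 [208 207 207 207 207 208 207 207 207 207 207 207 207 206 206 206]]
[[0.6001, -0.0755, 0.026], [0.579, -0.3535, 0.026], [0.432, -0.346, 0.026], [0.4529, -0.0643, 0.026]] [np.float64(0.148), np.float64(0.279), np.float64(0.147), np.float64(0.282)] [ 0.51601026 -0.20981262  0.026     ]
ticks [[0.5088, -0.2286, 0.026], [0.5095, -0.2145, 0.026], [0.5081, -0.2422, 0.026]]
[np.float64(85.23847030777196), np.float64(85.55830913245057)]
wing top exp [[333.3, 253.1], [312.1, 253.1], [312.7, 303.8], [332.7, 303.8]]
```

```bash
python3 - <<'E'
from h import *
c=cam('wrist');g=cv2.cvtColor(c['pixels'],cv2.COLOR_BGR2GRAY)
print(at_z(c,[(343.5,117)],.034),at_z(c,[(344.0,107.2),(343.0,126.8)],.034),at_z(c,[(339.8,117),(347.2,117)],.034),get_state()['tcp_pos'])
print(np.c_[np.arange(226,312),g[226:312,322]][::1].T[1].tolist())
for z in(-.0252,-.0222,-.019):
  T=T_tool(get_state());print(z,proj(c,[(T@[.014,0,z,1])[:3]]))
print(proj(c,[(T@[.014,0,.0048,1])[:3],(T@[.012,0,.0048,1])[:3],(T@[.012,0,.0088,1])[:3]]))
cv2.imwrite('pics/w4.png',cv2.resize(c['pixels'][220:320,265:385],(720,600),interpolation=cv2.INTER_CUBIC))
E
```

```text
[[ 0.54675655 -0.26493891  0.034     ]] [[ 0.55594769 -0.26572199  0.034     ]
 [ 0.53739249 -0.2641409   0.034     ]] [[ 0.54694994 -0.26130046  0.034     ]
 [ 0.54656304 -0.26857718  0.034     ]] [ 0.47865218 -0.24074459  0.19250985]
[56, 75, 106, 122, 107, 78, 65, 66, 67, 66, 68, 67, 67, 67, 67, 67, 68, 67, 69, 67, 68, 68, 67, 68, 68, 67, 68, 75, 87, 94, 100, 108, 113, 112, 111, 110, 112, 114, 114, 113, 113, 113, 114, 115, 115, 116, 117, 117, 118, 118, 116, 114, 112, 113, 115, 108, 70, 31, 37, 39, 43, 48, 54, 59, 63, 69, 73, 72, 78, 76, 77, 84, 85, 81, 81, 85, 85, 83, 83, 83, 80, 76, 72, 66, 83, 112]
-0.0252 [[322.69744107 253.1643264 ]]
-0.0222 [[322.69427055 250.31674099]]
-0.019 [[322.69102033 247.39720889]]
[[322.67041168 228.87688765]
 [322.66827888 232.14592113]
 [322.66538453 229.43386556]]
```

View pics/w4.png

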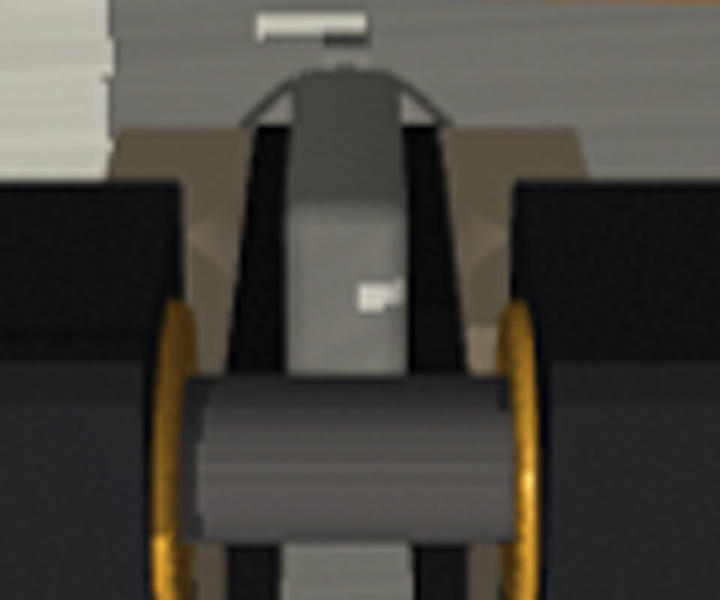

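The crop shows the wing held centred between the pads, with its top edge at row 253.7 against 253.2 expected. The in-hand offset is therefore about 0. Next I go over the stop's slot.

Request:
jog_arm --moves '[[[0,0,0],1.3,0.6],[[2,0.6,3],0,0.6],[[3,0.7,3],0,0.6],[[2,0.57,3],0,0.6],[[0,0,1.5],0,0.6],[[0,0,0.7],0,0.6],[[0,0,0],0,0.6],[[0,0,0],0,0.6],[[0,0,0],0,0.6]]'

```text
time_s: 10.6
tcp_pos: [0.5475, -0.2647, 0.0817]
eef_rot: [180.0, -0.1, -4.3]
contact_force: [-0.5, -0.1, -1.3]
gripper_width: 0.0102
gripper_force: 30.0
```

```bash
cat > st.py <<'E'
from h import *
s=get_state();print(round(s['time_s'],2),s['tcp_pos'].round(5),s['eef_rot'].round(2),s['contact_force'].round(2),s['gripper_width'].round(4))
a=np.radians(-4.4);ex=np.array([np.cos(a),np.sin(a)]);ey=np.array([-np.sin(a),np.cos(a)])
d=s['tcp_pos'][:2]-[.5494,-.2324];print('from mark: x %.2f mm y %.2f mm, bar bottom z %.2f'%(d@ex*1e3,d@ey*1e3,s['tcp_pos'][2]*1e3-30.3))
E
python3 st.py
```

```text
Traceback (most recent call last):
  File "st.py", line 2, in <module>
    s=get_state();print(round(s['time_s'],2),s['tcp_pos'].round(5),s['eef_rot'].round(2),s['contact_force'].round(2),s['gripper_width'].round(4))
                                                                                                                     ^^^^^^^^^^^^^^^^^^^^^^^^
AttributeError: 'float' object has no attribute 'round'
```

Request:
jog_arm --moves '[[[-0.06,0.01,0.8],0,0.6],[[0,0,0.5],0,0.6],[[0,0,0.1],0,0.6],[[0,0,0.1],0,0.6],[[0,0,0.05],0,0.6],[[0,0,0.05],0,0.6],[[0,0,0.05],0,0.6],[[0,0,0],0,0.6]]'

```text
time_s: 11.6
tcp_pos: [0.5465, -0.2647, 0.0641]
eef_rot: [180.0, -0.0, -4.3]
contact_force: [-0.1, -0.0, -1.0]
gripper_width: 0.01
gripper_force: 30.0
```

```bash
sed -i "s/,s\['gripper_width'\].round(4)//" st.py; python3 st.py
```

```text
11.6 [ 0.54653 -0.26466  0.06409] [180.    -0.    -4.29] [-0.07 -0.03 -1.02]
from mark: x -0.39 mm y -32.39 mm, bar bottom z 33.79
```

Request:
jog_arm --moves '[[[0,0,0.05],0,0.6],[[0,0,0.05],0,0.6],[[0,0,0.04],0,0.6],[[0,0,0],0,0.6]]'

```text
time_s: 12.1
tcp_pos: [0.5465, -0.2647, 0.0626]
eef_rot: [-180.0, 0.0, -4.3]
contact_force: [0.6, 0.3, -0.6]
gripper_width: 0.0097
gripper_force: 30.0
```

Request:
jog_arm --moves '[[[0,0,0.06],0,0.6],[[0,0,0.06],0,0.6],[[0,0,0.06],0,0.6],[[0,0,0],0,0.6]]'

```text
time_s: 12.6
tcp_pos: [0.5465, -0.2646, 0.0608]
eef_rot: [-180.0, 0.0, -4.3]
contact_force: [0.2, -0.1, 0.2]
gripper_width: 0.0099
gripper_force: 30.0
```

Request:
jog_arm --moves '[[[0,0,0.06],0,0.6],[[0,0,0.06],0,0.6],[[0,0,0.05],0,0.6],[[0,0,0],0,0.6]]'

```text
time_s: 13.1
tcp_pos: [0.5465, -0.2647, 0.0591]
eef_rot: [-180.0, 0.0, -4.3]
contact_force: [0.6, -0.1, -0.0]
gripper_width: 0.0098
gripper_force: 30.0
```

The bar is 5 mm down in the stop's slot. I'll push the stop along +y, still short of the search range, then touch the plate.

Request:
jog_arm --moves '[[[0,-0.1,0],0,0.6],[[0,-0.2,0],0,0.6],[[0,-0.25,0],0,0.6],[[0,-0.25,0],0,0.6],[[0,-0.25,0],0,0.6],[[0,-0.15,0],0,0.6],[[0,0,0],0,0.6]]'

```text
time_s: 13.98
tcp_pos: [0.5475, -0.2524, 0.0592]
eef_rot: [-180.0, -0.0, -4.3]
contact_force: [0.0, -0.5, -1.4]
gripper_width: 0.0098
gripper_force: 30.0
```

Request:
jog_arm --moves '[[[0,0,0.06],0,0.6],[[0,0,0.06],0,0.6],[[0,0,0.06],0,0.6],[[0,0,0],0,0.6]]'

```text
time_s: 14.48
tcp_pos: [0.5474, -0.2527, 0.0573]
eef_rot: [-180.0, 0.0, -4.3]
contact_force: [0.3, 0.2, 0.3]
gripper_width: 0.0099
gripper_force: 30.0
```

Request:
jog_arm --moves '[[[0,0,0.05],0,0.6],[[0,0,0.04],0,0.6],[[0,0,0],0,0.6]]'

```text
time_s: 14.85
tcp_pos: [0.5474, -0.2527, 0.0564]
eef_rot: [-180.0, 0.0, -4.3]
contact_force: [-1.0, -0.3, -0.8]
gripper_width: 0.0096
gripper_force: 30.0
```

```bash
python3 st.py
```

```text
14.85 [ 0.54739 -0.25271  0.05643] [-180.      0.     -4.29] [-0.95 -0.32 -0.82]
from mark: x -0.44 mm y -20.41 mm, bar bottom z 26.13
```

Request:
jog_arm --moves '[[[0,0,0.03],0,0.6],[[0,0,0.03],0,0.6],[[0,0,0],0,0.6]]'

```text
time_s: 15.22
tcp_pos: [0.5475, -0.2527, 0.0562]
eef_rot: [180.0, -0.0, -4.3]
contact_force: [-1.9, 0.5, 4.4]
gripper_width: 0.0099
gripper_force: 30.0
```

Request:
jog_arm --moves '[[[0,0,0.03],0,0.6],[[0,0,0.02],0,0.6],[[0,0,0],0,0.6]]'

```text
time_s: 15.6
tcp_pos: [0.5475, -0.2528, 0.0561]
eef_rot: [180.0, -0.0, -4.3]
contact_force: [-1.2, 1.8, 8.8]
gripper_width: 0.0099
gripper_force: 30.0
```

Plate contact is at TCP z 56.1 mm, with a stiffness of about 10 N/mm. I'll slide gently and feel.

Request:
jog_arm --moves '[[[0,-0.1,0],0,0.6],[[0,-0.1,0],0,0.6],[[0,-0.1,0],0,0.6],[[0,-0.1,0],0,0.6],[[0,-0.05,0],0,0.6]]'

```text
time_s: 16.23
tcp_pos: [0.5481, -0.2494, 0.0562]
eef_rot: [179.9, -0.1, -4.3]
contact_force: [-1.4, -5.8, 6.2]
gripper_width: 0.01
gripper_force: 30.0
```

Request:
jog_arm --moves '[[[0,-0.05,0],0,0.6],[[0,-0.05,0],0,0.6],[[0,-0.05,0],0,0.6]]'

```text
time_s: 16.6
tcp_pos: [0.5483, -0.2479, 0.0562]
eef_rot: [179.9, -0.1, -4.3]
contact_force: [-1.8, -5.5, 5.6]
gripper_width: 0.0095
gripper_force: 30.0
```

Request:
jog_arm --moves '[[[0,-0.05,0],0,0.6],[[0,-0.05,0],0,0.6],[[0,-0.05,0],0,0.6]]'

```text
time_s: 16.98
tcp_pos: [0.5485, -0.2463, 0.0562]
eef_rot: [179.9, -0.1, -4.3]
contact_force: [-0.5, -4.3, 5.8]
gripper_width: 0.0101
gripper_force: 30.0
```

Request:
jog_arm --moves '[[[0,-0.05,0],0,0.6],[[0,-0.05,0],0,0.6],[[0,-0.05,0],0,0.6]]'

```text
time_s: 17.35
tcp_pos: [0.548, -0.2436, 0.0551]
eef_rot: [-180.0, -0.0, -4.3]
contact_force: [0.3, -2.1, -0.1]
gripper_width: 0.0096
gripper_force: 30.0
```

Request:
jog_arm --moves '[[[0,-0.05,0],0,0.6],[[0,-0.05,0],0,0.6],[[0,-0.05,0],0,0.6]]'

```text
time_s: 17.73
tcp_pos: [0.548, -0.2421, 0.0551]
eef_rot: [-180.0, 0.0, -4.3]
contact_force: [-0.1, -3.3, -2.0]
gripper_width: 0.0101
gripper_force: 30.0
```

Request:
jog_arm --moves '[[[0,-0.05,0],0,0.6],[[0,-0.05,0],0,0.6],[[0,-0.05,0],0,0.6]]'

```text
time_s: 18.1
tcp_pos: [0.548, -0.2416, 0.0553]
eef_rot: [179.9, 0.0, -4.3]
contact_force: [-0.2, -9.1, -3.2]
gripper_width: 0.0099
gripper_force: 30.0
```

```bash
python3 st.py
```

```text
18.1 [ 0.54803 -0.24159  0.05528] [ 1.7994e+02  3.0000e-02 -4.2800e+00] [-0.16 -9.12 -3.17]
from mark: x -0.66 mm y -9.27 mm, bar bottom z 24.98
```

It dropped into the hidden slot at y ≈ -0.2436 and reached its far wall at -0.2416. I'll back off to the middle and lower.

Request:
jog_arm --moves '[[[0,0.1,0],0,0.6],[[0,0.07,0],0,0.6],[[0,0,0.05],0,0.6],[[0,0,0.05],0,0.6],[[0,0,0],0,0.6]]'

```text
time_s: 18.73
tcp_pos: [0.5482, -0.2423, 0.0543]
eef_rot: [-180.0, 0.0, -4.3]
contact_force: [0.1, -1.2, 0.8]
gripper_width: 0.0102
gripper_force: 30.0
```

Request:
jog_arm --moves '[[[0,0,0.06],0,0.6],[[0,0,0.06],0,0.6],[[0,0,0],0,0.6]]'

```text
time_s: 19.1
tcp_pos: [0.5481, -0.2423, 0.053]
eef_rot: [-180.0, 0.0, -4.3]
contact_force: [0.3, -0.6, -0.7]
gripper_width: 0.0098
gripper_force: 30.0
```

```bash
python3 st.py
```

```text
19.1 [ 0.54814 -0.24232  0.05305] [-1.7999e+02  1.0000e-02 -4.2900e+00] [ 0.35 -0.62 -0.67]
from mark: x -0.49 mm y -9.99 mm, bar bottom z 22.75
```

Request:
jog_arm --moves '[[[0,0,0.08],0,0.6],[[0,0,0.08],0,0.6],[[0,0,0.08],0,0.6],[[0,0,0],0,0.6]]'

```text
time_s: 19.6
tcp_pos: [0.5481, -0.2424, 0.0507]
eef_rot: [-180.0, 0.0, -4.3]
contact_force: [1.0, -0.2, -0.1]
gripper_width: 0.0097
gripper_force: 30.0
```

Request:
jog_arm --moves '[[[0,0,0.1],0,0.6],[[0,0,0.1],0,0.6],[[0,0,0.1],0,0.6],[[0,0,0],0,0.6]]'

```text
time_s: 20.1
tcp_pos: [0.5481, -0.2424, 0.0477]
eef_rot: [180.0, 0.0, -4.3]
contact_force: [0.4, 0.0, -1.3]
gripper_width: 0.0099
gripper_force: 30.0
```

Request:
jog_arm --moves '[[[0,0,0.1],0,0.6],[[0,0,0.1],0,0.6],[[0,0,0.1],0,0.6],[[0,0,0],0,0.6]]'

```text
time_s: 20.6
tcp_pos: [0.5481, -0.2424, 0.0447]
eef_rot: [-180.0, 0.0, -4.3]
contact_force: [0.3, -0.6, 0.3]
gripper_width: 0.0102
gripper_force: 30.0
```

```bash
python3 st.py
```

```text
20.6 [ 0.5481  -0.24244  0.04465] [-1.80e+02  1.00e-02 -4.29e+00] [ 0.26 -0.56  0.28]
from mark: x -0.52 mm y -10.11 mm, bar bottom z 14.35
```

Request:
jog_arm --moves '[[[0,0,0.06],0,0.6],[[0,0,0.06],0,0.6],[[0,0,0.06],0,0.6],[[0,0,0],0,0.6]]'

```text
time_s: 21.1
tcp_pos: [0.5482, -0.2425, 0.043]
eef_rot: [180.0, -0.0, -4.3]
contact_force: [0.6, -0.3, 0.1]
gripper_width: 0.0096
gripper_force: 30.0
```

Request:
jog_arm --moves '[[[0,0,0.04],0,0.6],[[0,0,0.03],0,0.6],[[0,0,0],0,0.6]]'

```text
time_s: 21.48
tcp_pos: [0.5482, -0.2425, 0.043]
eef_rot: [180.0, -0.0, -4.3]
contact_force: [-2.6, 1.4, 7.5]
gripper_width: 0.0099
gripper_force: 30.0
```

Seated with 7.5 N at the expected height. I'll ease the pressure and turn a quarter.

Request:
jog_arm --moves '[[[0,0,-0.05],0,0.6],[[0,0,0],5,0.6],[[0,0,0],10,0.6],[[0,0,0],10,0.6],[[0,0,0],0,0.6]]'

```text
time_s: 22.1
tcp_pos: [0.5486, -0.2426, 0.043]
eef_rot: [-180.0, -0.0, -29.2]
contact_force: [0.2, 0.6, 2.3]
gripper_width: 0.01
gripper_force: 30.0
```

Request:
jog_arm --moves '[[[0,0,0],10,0.6],[[0,0,0],10,0.6],[[0,0,0],10,0.6],[[0,0,0],10,0.6],[[0,0,0],10,0.6],[[0,0,0],10,0.6],[[0,0,0],5,0.6],[[0,0,0],0,0.6]]'

```text
time_s: 23.1
tcp_pos: [0.5486, -0.2425, 0.043]
eef_rot: [-180.0, -0.0, -94.0]
contact_force: [-0.7, -1.2, 3.5]
gripper_width: 0.0096
gripper_force: 30.0
```

```bash
python3 st.py
```

```text
23.1 [ 0.54855 -0.24252  0.04301] [-1.7996e+02 -1.0000e-02 -9.4040e+01] [-0.73 -1.16  3.51]
from mark: x -0.07 mm y -10.16 mm, bar bottom z 12.71
```

Request:
jog_arm --moves '[[[0,0,0],0,1.2],[[0,0,0],0,2],[[0,0,0],0,3.5],[[0,0,0],0,3.5],[[0,0,0],0,3.5],[[0,0,0],0,3.5]]'

```text
time_s: 23.85
tcp_pos: [0.5482, -0.2425, 0.0428]
eef_rot: [-180.0, -0.0, -94.3]
contact_force: [0.3, -1.0, 0.7]
gripper_width: 0.0347
gripper_force: 0.0
```

Request:
jog_arm --moves '[[[0,0,-1],0,3.5],[[0,0,-2],0,3.5],[[0,0,-4],0,3.5],[[0,0,-5],0,3.5],[[-4,0,-3],0,3.5],[[-4,0,0],0,3.5],[[0,0,0],0,3.5],[[0,0,0],0,3.5]]'

```text
time_s: 24.85
tcp_pos: [0.5542, -0.1626, 0.1933]
eef_rot: [-180.0, -0.0, -94.2]
contact_force: [0.3, -1.1, -0.0]
gripper_width: 0.0351
gripper_force: 0.0
```

```bash
python3 - <<'E'
from h import *
s=get_state();c=cam('wrist');print(s['tcp_pos'],s['contact_force'],s['time_s'])
p=proj(c,[[.5486,-.2425,.068]])[0];print(p)
x,y=np.clip((p-[60,45]).astype(int),0,[519,309])
cv2.imwrite('pics/w5.png',cv2.resize(c['pixels'][y:y+90,x:x+120],(800,600),interpolation=cv2.INTER_CUBIC))
E
```

```text
[ 0.55419286 -0.16259482  0.19331963] [ 0.34784761 -1.08166129 -0.01963943] 24.85
[321.37186092 105.84256723]
```

View pics/w5.png

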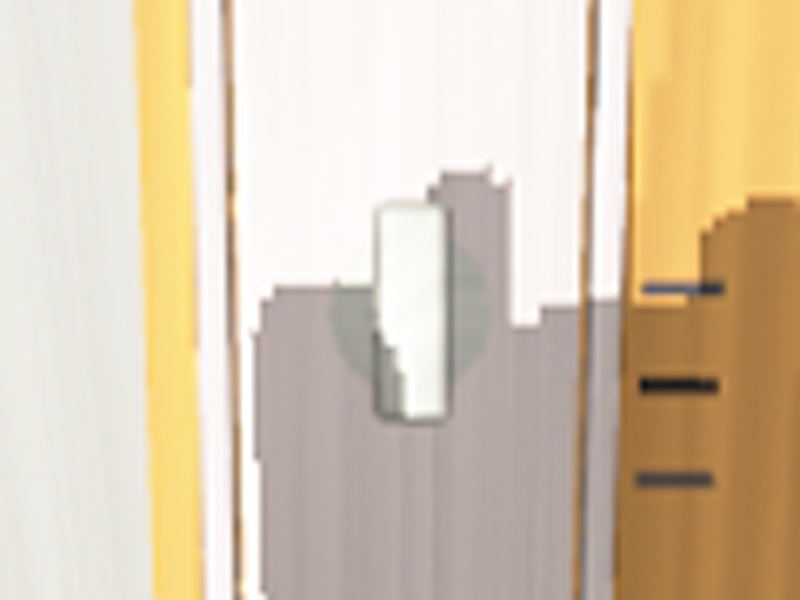

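The picture shows the screw upright at (412,310), its collar flat on the stop and its wing along board y. The gripper is clear of it.

```bash
python3 -c "
from plant import *
print(close_job())"
```

```text
the job is handed in; nothing more can be done
None
```

The screw is through both slots with its collar flush on the stop, turned a quarter turn and released; I handed the job in at about 25 s, and no verdict was returned.

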